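# Scrub out the test pot with the bottle brush

## Task

Clear the red-handled temperature probe out of the black test pot and stand it upright in a free cell of the blue caddy. Then take the green-handled brush from its leaning stand and scrub the pot's bore: push the bristles right down to the floor three times, drawing them back up to the rim in between. Finally stand the brush upright, handle up, in the caddy's other free cell; set both down without dropping them, keep the pot upright in its place, and leave everything else on the bench undisturbed.

Things in the scene. Friction and masses are not known exactly. Their poses are not given: they have to be found in the camera images.
- pot: Loose round test pot, 0.9 kg: black jacket 130 mm across and 121 mm high, with a white liner whose round bore is 48 mm across; the liner's rim is 125 mm above the bench and the bore's flat floor 20 mm above it (bore 105 mm deep). Origin: centre of the underside, z up along the bore.
- pot_floor (a point): Centre of the bore's floor in the pot (20 mm above the pot's underside), z up.
- pot_rim (a point): Centre of the bore's mouth, 125 mm above the pot's underside.
- probe: Temperature probe standing in the pot's bore, 180 mm long, 0.18 kg: brass foot 40 mm across and 25 mm high, steel stem 12 mm thick, red round handle 20 mm thick from 100 to 180 mm above the foot's underside. Stands upright by itself on its flat foot. Origin: centre of the foot's underside; z points along it to the handle.
- brush: Rigid bottle brush, 190 mm long, 0.08 kg: white and blue head 40 mm across from 0 to 45 mm (lowest 8 mm tapers to a flat end 28 mm across), stiff bristles, steel neck 12 mm thick, green round handle 18 mm thick from 70 to 190 mm. Stands by itself on its head. Origin: centre of the head's flat end (tip); z points to the handle's end. Starts loose, head down in the stand's leaning tube.
- stand: Fixed brush stand: steel base 130 x 80 x 12 mm with a square aluminium tube, 46 mm wide inside and 85 mm long, open at the top, leaning 20 degrees from vertical: its mouth and the brush's handle point up and towards the stand's own -x (roughly towards the robot). The brush comes out along the tube. Origin: centre of the base's underside; z up.
- caddy: Fixed blue tool caddy, 62 mm (its x) by 178 mm (its y) and 80 mm high, open on top, with three square cells 54 mm wide in a row along its y, centred at y = -58, 0 and +58 mm. The cells' floor is 4 mm above the bench. One cell holds the screwdriver, the others are free. Origin: centre of the underside; z up.
- caddy_cell_right (a point): Centre of the floor of the caddy's cell at its y = -58 mm.
- caddy_cell_mid (a point): Centre of the floor of the caddy's middle cell.
- caddy_cell_left (a point): Centre of the floor of the caddy's cell at its y = +58 mm.
- screwdriver: Bystander in an end cell of the caddy: screwdriver standing blade up, orange handle 32 mm thick and 95 mm long, thin blade to 180 mm. Origin: centre of its underside.
- bottle: Bystander: loose amber glass bottle, 60 mm across, 200 mm high. Origin: centre of the underside.
- spray: Bystander: loose yellow and blue can, 56 mm across, 170 mm high. Origin: centre of the underside.
- spool: Bystander: loose grey spool, 60 mm across, 60 mm high. Origin: centre of the underside.
- multimeter: Bystander: yellow hand multimeter lying flat, 130 x 65 mm, 42 mm high. Origin: centre of the underside.
- tape: Bystander: yellow roll of tape lying flat, 84 mm across, 30 mm high. Origin: centre of the underside.
- mug: Bystander: blue mug, 76 mm across (handle extra), 90 mm high. Origin: centre of the underside.

How it is judged:
By the outcome, as a careful person would: the job done as asked, in the order asked, and still so for the second after the job is handed in, with the robot touching nothing.
It also fails if it takes over 72 s, if anything falls off the work surface, if the arm or the gripper's body presses on something with over 40 N, if the wrist force passes 120 N, or if a joint passes its speed limit or range.

## Robot

A 6-joint arm with a two-finger parallel gripper is mounted at the origin on the work surface. World frame = base frame: x ahead of the robot, y to its left, z up, the work surface at z = 0. Lengths are in m, angles in degrees, forces in N, time in s.
With the tool pointing down it reaches from about 0.3 to 0.75 m from the base axis. Payload 8.5 kg.
Tool frame: the origin (TCP) lies midway between the tips of the shut fingers; the grasp point (between the pads) lies grasp_offset behind it (grasp_offset is the distance from the TCP to the grasp point, in m); z points along the fingers, y is the line along which they close (so a half turn about z gives the same grasp; the last joint's range is limited). The gripper opens to 85 mm and grips with 20 to 120 N. Pads are 22 mm wide; open, the fingers measure 114 mm over their backs; the gripper's body (76 mm by 85 mm) begins 54 mm behind the grasp point. The pads swing forward as they close: fully open they stand 13 mm farther back than shut.
Start: joints at [-82.58, 21.807, 74.336, -0, 83.858, -12.336], TCP at [0.186, -0.518, 0.231] pointing down, gripper open.
Joint ranges: [-178.18, 178.18], [-50.72, 133.34], [12.68, 142.11], [-81.47, 261.47], [9.98, 163.14], [-165.26, 165.26]. Speed limits (degrees/s): [136.94, 136.94, 180, 180, 180, 180].

## Interface

Orientations are given as a 3x3 rotation matrix whose columns are the frame's x, y, z axes.
In Python, from rig import observe, get_image, camera_params, close_job, grasp_offset gives the robot as it stands.
- The arm moves only by the shell command python3 -m handwheel 'ROWS' [OPENING] [FORCE]. ROWS is JSON, a list of rows, each a list of 2 entries, a list of its own where there are three numbers: the shift along the tool's x, y, z as a fraction of full scale, then the turn, a rotation vector about the tool's x, y, z as a fraction of full scale. In form: [[[dx, dy, dz], [ax, ay, az]], ...]. A call has 1 to 10 rows; each row is the pose to reach, as a shift and turn from the pose commanded when the call began, along the tool's axes at that moment, turning the shorter way round; what a row does not reach only later rows make up. Full scale, the value 1, is 0.5 m for a shift and pi rad for a turn. A row lasts 1/10 s, in which the tool goes at most 50 mm and 8.59 degrees, less where a joint would pass 70% of its speed; a pose out of reach is approached as far as the arm can. A call with a number of a shift or a turn outside -1 to 1 is refused whole. A call with a gripper value outside its range is refused whole. OPENING is the opening, from 0 (shut) to 1 (fully open), set as the call begins (- or left out, the last holds). The fingers move at their own pace and stop on an object; FORCE is the grip in N (left out, the last holds). Time passes only in rows, so rows that repeat a pose let the fingers close. It gives the time, the measured TCP pose, the force, the opening and the grip force at its end, in the units of the state.
- observe(): the state, without advancing time (a new reading comes with each control period).
- get_image(name): name is "scene" or "top" or "wrist"; returns (picture, depth): 420x560x3 uint8, red, green, blue; 420x560 float32, m along the optical axis (not along the pixel's ray), 0 where there is no reading.
- camera_params(name): a dict with "K" (3x3 intrinsics, pixels), "R" (3x3) and "t" (3): a world point X has camera coordinates R X + t. Camera axes: x right, y down, z forward; pixel columns grow to the right and rows downward; lengths in m; the calibration is good to about 2 mm. A picture is of the moment at which its call begins: read the wrist's pose just before it. camera_params takes no time and is no camera call; for the wrist camera it gives the pose at the moment of the call.
- close_job(): hands the job in; it is judged then, once.
The state is a dict: "time_s": time; "q": joint angles; "qvel": joint speeds; "joint_efforts": joint torques, N m; "position": TCP position; "tool_rot": TCP orientation; "ft_force": force on the tool from outside, world axes, zero at the start; "wrist_torque": the same for the moment, N m; "grip_width": finger opening in m; "gripper_force": force on a finger pad.
Only numpy, scipy, OpenCV 4.12 (cv2) and the standard library are available. Lean on these libraries where they do the work, as an engineer would, in place of code of your own. Each camera call takes 0.05 s, during which the arm holds its last target. There are 200 camera calls.

## Working session

There is one attempt and no reset: what is moved stays moved. The work goes in short steps, Python scripts to look and compute and a shell command to move; the robot and the scene stay as the last step left them, time stands still between calls to the robot, and variables do not carry over. Pictures are saved under pics/ and viewed, at most 11 in all, crops included, and the job is handed in when it is done.

```bash
mkdir -p pics; cat > h.py <<'E'
import numpy as np, cv2
from rig import observe, get_image, camera_params, close_job, grasp_offset
def world(name, depth, cp=None):
    cp=cp or camera_params(name); K,R,t=[np.array(cp[k],float) for k in("K","R","t")]
    v,u=np.indices(depth.shape); p=np.stack([(u-K[0,2])/K[0,0]*depth,(v-K[1,2])/K[1,1]*depth,depth],-1)
    return (p-t)@R
E
python3 - <<'E'
from h import *
print(grasp_offset, observe())
for n in("scene","top"):
    im,d=get_image(n); np.savez("pics/%s0.npz"%n,im=im,d=d,**camera_params(n)); cv2.imwrite("pics/%s0.png"%n,im[:,:,::-1]); print(camera_params(n))
E
```

```text
0.0187 {'time_s': 0.0, 'q': array([-8.25814534e+01,  2.18398888e+01,  7.43831925e+01, -2.23726401e-04,
        8.38578225e+01, -1.23364892e+01]), 'qvel': array([-0.02042034, -0.03345568, -0.01345889,  0.00693644, -0.07150413,
        0.01438063]), 'joint_efforts': array([-3.36984458e-04, -4.48461270e+01, -2.31278318e+01, -2.11920146e-04,
        4.80349670e-03,  3.48969472e-06]), 'position': array([ 0.18585274, -0.5173467 ,  0.23073129]), 'tool_rot': array([[ 9.41146197e-01,  3.37999705e-01, -1.86167218e-04],
       [ 3.37999625e-01, -9.41145204e-01,  1.39971587e-03],
       [ 2.97893166e-04, -1.38026172e-03, -9.99999003e-01]]), 'ft_force': array([ 0.09635055,  0.52364507, -0.18046004]), 'wrist_torque': array([0.00402878, 0.00852409, 0.0082653 ]), 'gripper_force': 0.0, 'grip_width': 0.08542933826761318}
{'K': array([[472.93246993,   0.        , 279.79678113],
       [  0.        , 472.93246993, 212.09282039],
       [  0.        ,   0.        ,   1.        ]]), 'R': array([[ 0.17313173,  0.98489669, -0.00197968],
       [ 0.60882687, -0.10860321, -0.78583407],
       [-0.77418037,  0.13484753, -0.61843423]]), 't': array([-0.11661662, -0.30770455,  1.62833987])}
{'K': array([[491.71869111,   0.        , 281.81684304],
       [  0.        , 491.71869111, 202.11137271],
       [  0.        ,   0.        ,   1.        ]]), 'R': array([[ 0.02366075, -0.99968516, -0.00835108],
       [-0.99815425, -0.02315552, -0.05614198],
       [ 0.05593093,  0.00966403, -0.99838787]]), 't': array([0.0167539 , 0.59863467, 1.33857459])}
```

View pics/scene0.png

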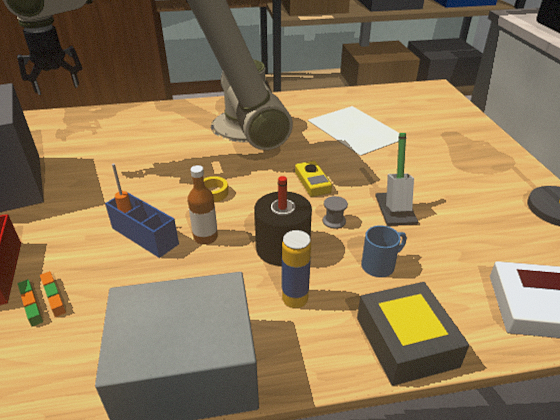

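View pics/top0.png

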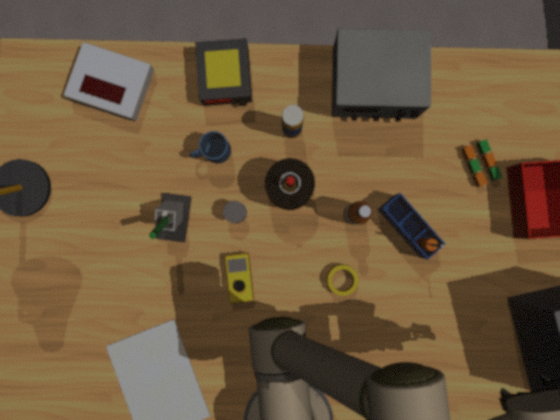

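The scene shows the probe in the pot (top image 290,184), the caddy at (412,226) with its screwdriver in the end cell nearest the robot (432,244), the bottle at (360,212), and the stand at (170,218) with the green handle's end at (154,236).

```bash
python3 - <<'E'
from h import *
D={}
for n in("top","scene"):
    f=np.load("pics/%s0.npz"%n); im,d=f["im"],f["d"]; W=world(n,d,f); hsv=cv2.cvtColor(im,cv2.COLOR_RGB2HSV).astype(int); D[n]=(im,W,hsv,d>0)
def sel(n,box,cond,zlo,zhi):
    im,W,h,ok=D[n]; m=np.zeros(ok.shape,bool); x0,y0,x1,y1=box; m[y0:y1,x0:x1]=1
    return W[m&ok&cond(h[...,0],h[...,1],h[...,2])&(W[...,2]>zlo)&(W[...,2]<zhi)]
red=lambda h,s,v:((h<8)|(h>172))&(s>140)&(v>60)
green=lambda h,s,v:(h>40)&(h<85)&(s>90)
blue=lambda h,s,v:(h>100)&(h<130)&(s>90)
anyc=lambda h,s,v:h>=0
circ=lambda p:cv2.minEnclosingCircle(p[:,:2].astype(np.float32))
for n,b in(("top",(270,160,310,205)),("scene",(265,170,300,215))):
    p=sel(n,b,red,.13,.4); print("probe red",n,len(p),p.mean(0),p.min(0),p.max(0))
p=sel("top",(260,150,320,215),anyc,.112,.135);print("pot top",len(p),np.median(p,0),circ(p),np.percentile(p,[2,98],axis=0))
for n,b in(("top",(135,195,200,250)),("scene",(380,120,420,200))):
    p=sel(n,b,green,.05,.4); c=p.mean(0);_,_,V=np.linalg.svd(p-c); a=V[0]*np.sign(V[0,2]); t=(p-c)@a
    print("brush",n,len(p),c,a,"tilt",np.degrees(np.arccos(a[2])),"az",np.degrees(np.arctan2(a[1],a[0])),"ends",c+a*t.min(),c+a*t.max())
p=sel("top",(370,185,450,265),blue,.07,.09);print("caddy",len(p),cv2.minAreaRect(p[:,:2].astype(np.float32)),p[:,2].mean())
p=sel("top",(415,230,450,258),lambda h,s,v:(h<15)&(s>150),.03,.2);print("screwdr",np.median(p,0))
p=sel("top",(150,190,195,245),anyc,.006,.02);print("base",len(p),cv2.minAreaRect(p[:,:2].astype(np.float32)))
p=sel("top",(150,190,195,245),lambda h,s,v:s<90,.07,.12);print("tube",len(p),cv2.minAreaRect(p[:,:2].astype(np.float32)),p.mean(0))
for nm,b in(("bottle",(345,195,375,225)),("spray",(280,100,305,140)),("spool",(220,198,250,225)),("mug",(190,130,232,165))):
    p=sel("top",b,anyc,.05,.3); print(nm,circ(p),p[:,2].max())
im=D["top"][0];cv2.imwrite("pics/c.png",cv2.resize(im[150:270,130:460],None,fx=2.4,fy=2.4,interpolation=cv2.INTER_CUBIC)[:,:,::-1])
E
```

```text
probe red top 54 [0.63955682 0.01141954 0.19997842] [0.63023583 0.00326016 0.18851861] [0.64848743 0.02031957 0.20663086]
probe red scene 184 [0.64812295 0.00890531 0.16827431] [0.63398732 0.00063752 0.13104298] [0.65459135 0.01965047 0.1990929 ]
pot top 1756 [0.64044325 0.01181276 0.12155633] ((0.6415429711341858, 0.012184478342533112), 0.06515692174434662) [[ 0.58250551 -0.04621423  0.11619299]
 [ 0.69977013  0.07089277  0.12706916]]
brush top 141 [0.5209309  0.33026157 0.1606588 ] [-0.36635123  0.04679103  0.9292994 ] tilt 21.67413348516725 az 172.72148787447975 ends [0.545592   0.32711181 0.09810259] [0.50281526 0.33257533 0.20661158]
brush scene 265 [0.52768375 0.33123401 0.14872509] [-0.34280814  0.04019623  0.93854507] tilt 20.191362562294824 az 173.31227773642752 ends [0.54639022 0.32904057 0.09751024] [0.50818065 0.33352086 0.20212097]
caddy 183 ((0.5415259599685669, -0.31208282709121704), (0.17197902500629425, 0.060039009898900986), 42.53226089477539) 0.07862953639199805
screwdr [ 0.49456303 -0.35074654  0.09738851]
base 723 ((0.5507034659385681, 0.33489471673965454), (0.1503545194864273, 0.11709363758563995), 2.3121695518493652)
tube 354 ((0.5478142499923706, 0.33041414618492126), (0.052838314324617386, 0.06584635376930237), 85.79473114013672) [0.5521979  0.32829201 0.09080399]
bottle ((0.5703864693641663, -0.16688627004623413), 0.03020811639726162) 0.20612556382485653
spray ((0.8034637570381165, 0.009384091943502426), 0.028167909011244774) 0.17859701278850118
spool ((0.5666821002960205, 0.15925371646881104), 0.029864586889743805) 0.06825982098088505
mug ((0.7327255606651306, 0.23061686754226685), 0.05468377843499184) 0.09650439684832898
```

View pics/c.png

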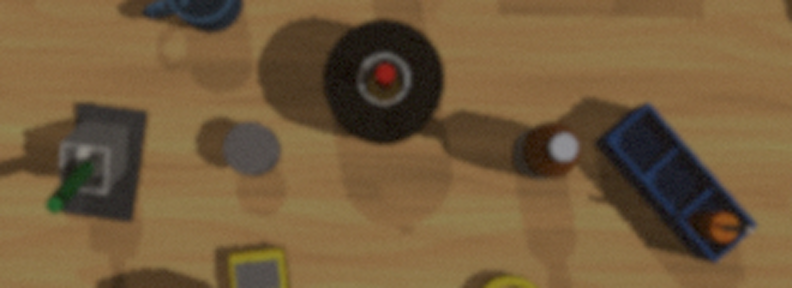

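The crop shows the pot ring with the red handle in its bore, the two free caddy cells upper-left, and the screwdriver in the lower-right cell.

```bash
cat >> h.py <<'E'
from scipy.spatial.transform import Rotation as Ro
def frame(yaz, z=(0,0,-1)):
    z=np.array(z,float); z/=np.linalg.norm(z); y=np.array([np.cos(np.radians(yaz)),np.sin(np.radians(yaz)),0]); y-=z*(y@z); y/=np.linalg.norm(y)
    return np.stack([np.cross(y,z),y,z],1)
def togo(grasp, Rt):   # grasp point target, tool orientation -> row entries
    o=observe(); R=o["tool_rot"]; p=np.array(grasp)+Rt[:,2]*grasp_offset
    print("shift",np.round(R.T@(p-o["position"])/.5,4),"turn",np.round(Ro.from_matrix(R.T@Rt).as_rotvec()/np.pi,4),"t",round(o["time_s"],2),"F",o["ft_force"].round(1),"w",round(o["grip_width"],4),"q",o["q"].round(0))
E
python3 -m handwheel '[[[0.06,-0.035,-0.014],[0,0,-0.01]],[[0.15,-0.085,-0.035],[0,0,-0.03]],[[0.23,-0.13,-0.07],[0,0,-0.05]],[[0.31,-0.175,-0.1],[0,0,-0.07]],[[0.39,-0.22,-0.14],[0,0,-0.09]],[[0.47,-0.265,-0.14],[0,0,-0.11]],[[0.54,-0.306,-0.14],[0,0,-0.126]],[[0.58,-0.33,-0.14],[0,0,-0.126]],[[0.607,-0.344,-0.14],[0,0,-0.126]],[[0.607,-0.344,-0.14],[0,0,-0.126]]]' 1 40
python3 -c "
from h import *
togo([.6405,.0115,.32],frame(-47.5))"
```

```text
time_s: 1.1
position: [0.4141, -0.2518, 0.3011]
tool_rot: [[0.736, 0.677, -0.0], [0.677, -0.736, 0.001], [0.0, -0.001, -1.0]]
ft_force: [-0.2, -0.2, -0.0]
grip_width: 0.0853
gripper_force: 0.0
shift [ 6.897e-01 -8.130e-02 -2.000e-04] turn [-0.0002 -0.0001  0.0005] t 1.1 F [-0.2 -0.2 -0. ] w 0.0853 q [-45.  13.  76.   0.  91.   2.]
```

```bash

python3 -m handwheel '[[[0.06,-0.007,0],[0,0,0]],[[0.15,-0.018,0],[0,0,0]],[[0.24,-0.028,0],[0,0,0]],[[0.33,-0.04,0],[0,0,0]],[[0.42,-0.05,0],[0,0,0]],[[0.51,-0.06,0],[0,0,0]],[[0.59,-0.07,0],[0,0,0]],[[0.65,-0.077,0],[0,0,0]],[[0.69,-0.081,0],[0,0,0]],[[0.69,-0.081,0],[0,0,0]]]'
python3 - <<'E'
from h import *
togo([.6405,.0115,.165],frame(-47.5))
im,d=get_image("wrist"); cp=camera_params("wrist"); W=world("wrist",d,cp)
cv2.imwrite("pics/w1.png",im[:,:,::-1]); hsv=cv2.cvtColor(im,cv2.COLOR_RGB2HSV).astype(int)
h,s,v=np.moveaxis(hsv,-1,0); m=((h<8)|(h>172))&(s>140)&(W[...,2]>.19)&(d>0)
p=W[m];print("probe top",len(p),p.mean(0),cv2.minEnclosingCircle(p[:,:2].astype(np.float32)))
m=(d>0)&(abs(W[...,2]-.121)<.003)&(v<80); p=W[m]; print("pot",len(p),cv2.minEnclosingCircle(p[:,:2].astype(np.float32)))
m=(d>0)&(abs(W[...,2]-.125)<.003)&(v>110)&(s<70); p=W[m]; print("liner",len(p),p.mean(0),cv2.minEnclosingCircle(p[:,:2].astype(np.float32)))
E
```

```text
time_s: 2.1
position: [0.6416, 0.0103, 0.3]
tool_rot: [[0.737, 0.676, -0.001], [0.676, -0.737, 0.0], [-0.001, -0.001, -1.0]]
ft_force: [0.2, -0.5, -1.0]
grip_width: 0.0855
gripper_force: 0.0
shift [ 3.000e-04 -2.800e-03  3.075e-01] turn [-0.0004  0.0003  0.0002] t 2.1 F [ 0.2 -0.5 -1. ] w 0.0855 q [-10.  30.  50.   0. 100.  38.]
probe top 1151 [0.64745629 0.01346782 0.30224293] ((0.6500487327575684, 0.018580371513962746), 0.07324963808059692)
pot 10148 ((0.7243050336837769, -0.07649847865104675), 0.18559077382087708)
liner 335 [0.645152   0.01555075 0.12551526] ((0.7124190330505371, 0.02327725850045681), 0.09956185519695282)
```

View pics/w1.png

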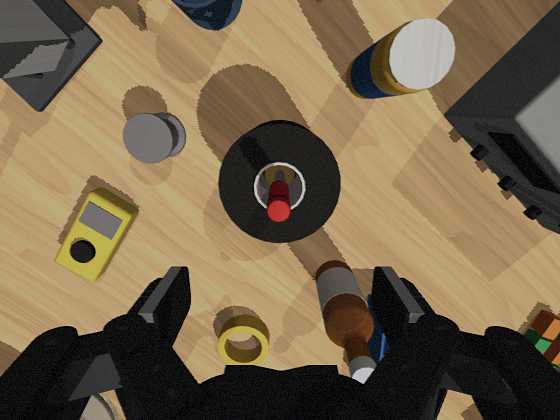

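The wrist view shows the probe's top at (279,208), the liner ring about (279,186) and the pot's outline about (280,181) with radius 61 px.

```bash
python3 - <<'E'
from h import *
im,d=get_image("wrist"); W=world("wrist",d); h,s,v=np.moveaxis(cv2.cvtColor(im,cv2.COLOR_RGB2HSV).astype(int),-1,0)
b=np.zeros(d.shape,bool); b[115:250,210:350]=1; b&=d>0
C=lambda p:(len(p),p.mean(0).round(4),cv2.minEnclosingCircle(p[:,:2].astype(np.float32)))
print("probe top",C(W[b&((h<8)|(h>172))&(s>140)&(abs(W[...,2]-.2)<.004)]))
print("pot",C(W[b&(abs(W[...,2]-.121)<.005)&(v<80)]))
print("liner",C(W[b&(abs(W[...,2]-.125)<.005)&(v>110)&(s<70)]))
E
```

```text
probe top (434, array([0.6406, 0.0131, 0.2003]), ((0.6399183869361877, 0.01249774545431137), 0.00989160779863596))
pot (9247, array([0.6448, 0.0163, 0.1218]), ((0.6412321329116821, 0.01343343686312437), 0.06486470252275467))
liner (359, array([0.645 , 0.0151, 0.1253]), ((0.6410527229309082, 0.012475468218326569), 0.02733084186911583))
```

```bash

python3 -m handwheel '[[[0,-0.005,0.04],[0,0,0]],[[0,-0.005,0.09],[0,0,0]],[[0,-0.005,0.14],[0,0,0]],[[0,-0.005,0.19],[0,0,0]],[[0,-0.005,0.24],[0,0,0]],[[0,-0.005,0.28],[0,0,0]],[[0,-0.005,0.3],[0,0,0]],[[0,-0.005,0.307],[0,0,0]],[[0,-0.005,0.307],[0,0,0]],[[0,-0.005,0.307],[0,0,0]]]'
python3 -m handwheel '[[[0,0,0],[0,0,0]],[[0,0,0],[0,0,0]],[[0,0,0],[0,0,0]],[[0,0,0],[0,0,0]],[[0,0,0],[0,0,0]],[[0,0,0],[0,0,0]],[[0,0,0],[0,0,0]],[[0,0,0],[0,0,0]],[[0,0,0],[0,0,0]],[[0,0,0],[0,0,0]]]' 0 50
```

```text
time_s: 3.2
position: [0.6394, 0.011, 0.149]
tool_rot: [[0.738, 0.675, 0.002], [0.675, -0.738, -0.0], [0.001, 0.002, -1.0]]
ft_force: [-0.3, -0.1, 0.3]
grip_width: 0.0854
gripper_force: 0.0
time_s: 4.2
position: [0.6391, 0.0114, 0.148]
tool_rot: [[0.738, 0.675, 0.001], [0.675, -0.738, -0.0], [0.0, 0.0, -1.0]]
ft_force: [1.0, -0.7, 2.4]
grip_width: 0.019
gripper_force: 48.8
```

```bash

python3 -m handwheel '[[[0,0,-0.01],[0,0,0]],[[0,0,-0.03],[0,0,0]],[[0,0,-0.06],[0,0,0]],[[0,0,-0.1],[0,0,0]],[[0,0,-0.14],[0,0,0]],[[0,0,-0.18],[0,0,0]],[[0,0,-0.22],[0,0,0]],[[0,0,-0.26],[0,0,0]],[[0,0,-0.3],[0,0,0]],[[0,0,-0.34],[0,0,0]]]'
python3 -m handwheel '[[[0,0,-0.04],[0,0,0]],[[0,0,-0.07],[0,0,0]],[[0,0,-0.09],[0,0,0]],[[0,0,-0.09],[0,0,0]]]'
python3 - <<'E'
from h import *
togo([.5845,-.273,.38],frame(-47.5))
for n in("scene","top"):
    im,d=get_image(n); np.savez("pics/%s1.npz"%n,im=im,d=d,**camera_params(n)); cv2.imwrite("pics/%s1.png"%n,im[:,:,::-1])
E
```

```text
time_s: 5.2
position: [0.6386, 0.0114, 0.3191]
tool_rot: [[0.738, 0.675, -0.0], [0.675, -0.738, 0.0], [-0.0, -0.0, -1.0]]
ft_force: [0.1, 0.8, -2.4]
grip_width: 0.0187
gripper_force: 48.9
time_s: 5.6
position: [0.6391, 0.0114, 0.3642]
tool_rot: [[0.738, 0.675, 0.002], [0.675, -0.738, -0.0], [0.001, 0.002, -1.0]]
ft_force: [0.4, 0.7, -2.2]
grip_width: 0.0188
gripper_force: 48.9
shift [-0.4645  0.3461  0.0058] turn [ 0.0006 -0.0004 -0.0003] t 5.6 F [ 0.4  0.7 -2.2] w 0.0188 q [-10.  29.  41.   0. 110.  38.]
```

View pics/scene1.png

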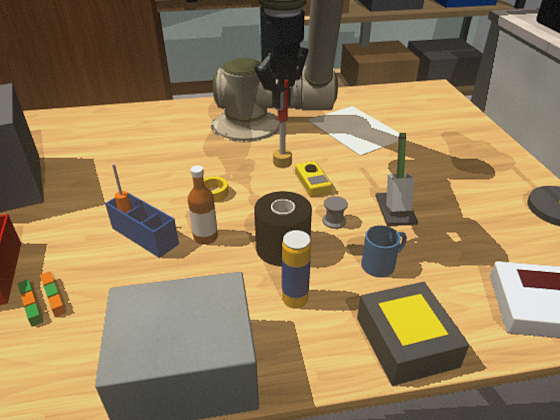

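```bash

python3 -m handwheel '[[[-0.02,0.015,0],[0,0,0]],[[-0.06,0.045,0],[0,0,0]],[[-0.12,0.09,0],[0,0,0]],[[-0.18,0.135,0],[0,0,0]],[[-0.24,0.18,0],[0,0,0]],[[-0.3,0.225,0],[0,0,0]],[[-0.36,0.27,0],[0,0,0]],[[-0.41,0.305,0],[0,0,0]],[[-0.445,0.33,0],[0,0,0]],[[-0.464,0.346,0],[0,0,0]]]'
python3 -m handwheel '[[[0,0,0],[0,0,0]],[[0,0,0],[0,0,0]],[[0,0,0],[0,0,0]]]'
python3 - <<'E'
from h import *
togo([.5845,-.273,.152],frame(-47.5))
im,d=get_image("wrist"); cp=camera_params("wrist"); np.savez("pics/w2.npz",im=im,d=d,**cp); cv2.imwrite("pics/w2.png",im[:,:,::-1])
im,d=get_image("scene"); W=world("scene",d); h,s,v=np.moveaxis(cv2.cvtColor(im,cv2.COLOR_RGB2HSV).astype(int),-1,0)
for lo,hi in((.23,.265),(.27,.33)):
    m=(d>0)&(W[...,2]>lo)&(W[...,2]<hi)&(np.hypot(W[...,0]-.5845,W[...,1]+.273)<.05); p=W[m]; print(lo,len(p),p.mean(0),p.min(0),p.max(0))
E
```

```text
time_s: 6.7
position: [0.5834, -0.2753, 0.3619]
tool_rot: [[0.74, 0.673, -0.002], [0.673, -0.74, 0.001], [-0.001, -0.002, -1.0]]
ft_force: [-0.4, -0.2, -2.3]
grip_width: 0.0186
gripper_force: 49.0
time_s: 7.0
position: [0.5848, -0.2717, 0.363]
tool_rot: [[0.737, 0.676, 0.0], [0.676, -0.737, 0.0], [0.0, -0.0, -1.0]]
ft_force: [0.2, -0.1, -2.0]
grip_width: 0.0187
gripper_force: 49.0
shift [-0.0023  0.0015  0.4593] turn [-0.     -0.0001  0.0001] t 7.0 F [ 0.2 -0.1 -2. ] w 0.0187 q [-35.  30.  40.   0. 110.  12.]
0.23 314 [ 0.59767652 -0.27098669  0.25012028] [ 0.57065393 -0.29226805  0.23110206] [ 0.60888117 -0.25262692  0.26492809]
0.27 167 [ 0.59111585 -0.27189773  0.30067203] [ 0.58343246 -0.27825084  0.27035206] [ 0.59555529 -0.2659547   0.32991139]
```

View pics/w2.png

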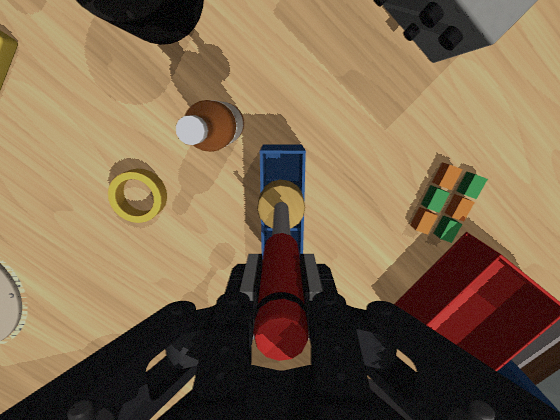

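The wrist view shows the foot at (281,206) over the caddy's far cell, caddy walls at columns 260 and 305, far edge at row 147.

```bash
python3 - <<'E'
from h import *
f=np.load("pics/w2.npz"); im,d=f["im"],f["d"]; W=world("wrist",d,f); h,s,v=np.moveaxis(cv2.cvtColor(im,cv2.COLOR_RGB2HSV).astype(int),-1,0)
m=(d>0)&(h>100)&(h<130)&(s>90)&(abs(W[...,2]-.08)<.006); m[:,:240]=0;m[:,330:]=0;m[:140]=0;m[260:]=0
a=np.radians(42.5);u=np.array([np.cos(a),np.sin(a)]);n=np.array([-u[1],u[0]]); p=W[m][:,:2]-[.5415,-.312]
print(len(p),"along",np.percentile(p@u,[1,50,99]),"across",np.percentile(p@n,[1,5,50,95,99]))
for lo,hi in((.03,.06),(.06,.085)):
    r=p[(p@u>lo)&(p@u<hi)]@n; print(lo,len(r),r.min(),r.max())
E
```

```text
599 along [-0.06521902  0.05579832  0.08704237] across [-0.03156211 -0.03119168 -0.00758265  0.02928161  0.02979775]
0.03 126 -0.03170806562500461 0.029887531180166464
0.06 189 -0.03191083863379116 0.029279157314386704
```

```bash

python3 -m handwheel '[[[-0.002,0.003,0.02],[0,0,0]],[[-0.002,0.003,0.06],[0,0,0]],[[-0.002,0.003,0.11],[0,0,0]],[[-0.002,0.003,0.16],[0,0,0]],[[-0.002,0.003,0.21],[0,0,0]],[[-0.002,0.003,0.26],[0,0,0]],[[-0.002,0.003,0.31],[0,0,0]],[[-0.002,0.003,0.36],[0,0,0]],[[-0.002,0.003,0.4],[0,0,0]],[[-0.002,0.003,0.43],[0,0,0]]]'
python3 -m handwheel '[[[0,0,0.006],[0,0,0]],[[0,0,0.012],[0,0,0]],[[0,0,0.016],[0,0,0]],[[0,0,0.019],[0,0,0]],[[0,0,0.022],[0,0,0]],[[0,0,0.025],[0,0,0]],[[0,0,0.027],[0,0,0]],[[0,0,0.028],[0,0,0]],[[0,0,0.028],[0,0,0]]]'
```

```text
time_s: 8.1
position: [0.5842, -0.2739, 0.1456]
tool_rot: [[0.738, 0.675, -0.002], [0.675, -0.738, 0.001], [-0.0, -0.002, -1.0]]
ft_force: [0.1, -0.7, -1.8]
grip_width: 0.0186
gripper_force: 49.1
time_s: 9.0
position: [0.5848, -0.2746, 0.1338]
tool_rot: [[0.738, 0.675, -0.0], [0.675, -0.738, 0.0], [-0.0, -0.0, -1.0]]
ft_force: [-0.2, 0.4, -1.5]
grip_width: 0.0192
gripper_force: 49.0
```

```bash

python3 -m handwheel '[[[0,0,0.001],[0,0,0]],[[0,0,0.002],[0,0,0]],[[0,0,0.003],[0,0,0]],[[0,0,0.004],[0,0,0]],[[0,0,0.004],[0,0,0]]]'
```

```text
time_s: 9.5
position: [0.5849, -0.2747, 0.1321]
tool_rot: [[0.738, 0.675, 0.0], [0.675, -0.738, -0.0], [0.0, 0.0, -1.0]]
ft_force: [0.4, 0.1, 0.2]
grip_width: 0.0189
gripper_force: 49.4
```

```bash

python3 -m handwheel '[[[0,0,0.001],[0,0,0]],[[0,0,0.001],[0,0,0]]]'
python3 -m handwheel '[[[0,0,0.001],[0,0,0]],[[0,0,0.001],[0,0,0]],[[0,0,0.001],[0,0,0]],[[0,0,0.001],[0,0,0]],[[0,0,0.001],[0,0,0]],[[0,0,0.001],[0,0,0]]]' 0.6
python3 -m handwheel '[[[0,0,-0.02],[0,0,0]],[[0,0,-0.06],[0,0,0]],[[0,0,-0.12],[0,0,0]],[[0,0,-0.19],[0,0,0]],[[0,0,-0.27],[0,0,0]],[[0,0,-0.34],[0,0,0]],[[0,0,-0.37],[0,0,0]],[[0,0,-0.38],[0,0,0]]]'
python3 - <<'E'
from h import *
im,d=get_image("wrist"); W=world("wrist",d); h,s,v=np.moveaxis(cv2.cvtColor(im,cv2.COLOR_RGB2HSV).astype(int),-1,0)
for lo,hi in((.179,.19),(.11,.178)):
    m=(d>0)&((h<8)|(h>172))&(s>140)&(W[...,2]>lo)&(W[...,2]<hi)&(np.hypot(W[...,0]-.585,W[...,1]+.274)<.04); p=W[m]; print(len(p),p.mean(0),cv2.minEnclosingCircle(p[:,:2].astype(np.float32)))
f=np.load("pics/top1.npz"); im,d=f["im"],f["d"]; W=world("top",d,f); h,s,v=np.moveaxis(cv2.cvtColor(im,cv2.COLOR_RGB2HSV).astype(int),-1,0)
b=np.hypot(W[...,0]-.641,W[...,1]-.0125)<.08
p=W[b&(d>0)&(W[...,2]>.11)&(W[...,2]<.135)]; print("pot",len(p),cv2.minEnclosingCircle(p[:,:2].astype(np.float32)))
a=np.array([-.342*np.cos(np.radians(7)),.342*np.sin(np.radians(7)),.94])
e=np.array([.505,.3328,.205]); g=e-.04*a; print(g); togo(g+.10*a,frame(-97,-a))
E
```

```text
time_s: 9.7
position: [0.5849, -0.2747, 0.132]
tool_rot: [[0.738, 0.675, 0.001], [0.675, -0.738, -0.001], [0.0, 0.001, -1.0]]
ft_force: [-1.0, 1.0, 4.1]
grip_width: 0.0186
gripper_force: 49.7
time_s: 10.3
position: [0.5848, -0.2746, 0.1308]
tool_rot: [[0.738, 0.675, -0.0], [0.675, -0.738, -0.0], [-0.0, -0.0, -1.0]]
ft_force: [-0.1, 0.3, -0.1]
grip_width: 0.0515
gripper_force: 0.0
time_s: 11.1
position: [0.5849, -0.2747, 0.3237]
tool_rot: [[0.738, 0.675, 0.004], [0.675, -0.738, -0.003], [0.001, 0.004, -1.0]]
ft_force: [-0.3, -0.1, 0.2]
grip_width: 0.0512
gripper_force: 0.0
336 [ 0.58639333 -0.27221228  0.18294535] ((0.5865395665168762, -0.27309221029281616), 0.01037567388266325)
207 [ 0.59174199 -0.2674581   0.1454633 ] ((0.587110698223114, -0.27155447006225586), 0.009696303866803646)
pot 585 ((0.6311004161834717, 0.016201740130782127), 0.06280042231082916)
[0.51857803 0.33113283 0.1674    ]
shift [ 0.6834 -1.0263  0.1554] turn [-0.0472  0.1035  0.2719] t 11.15 F [-0.8  0.5 -1.3] w 0.0511 q [-36.  30.  46.   0. 104.  12.]
```

```bash

python3 -m handwheel '[[[0.03,-0.05,0],[0,0,0.02]],[[0.08,-0.12,0],[0,0,0.05]],[[0.13,-0.2,0],[0,0,0.08]],[[0.18,-0.28,0],[-0.01,0.02,0.11]],[[0.24,-0.36,0],[-0.02,0.04,0.14]],[[0.29,-0.44,0],[-0.02,0.05,0.17]],[[0.34,-0.51,0],[-0.03,0.06,0.2]],[[0.38,-0.57,0],[-0.04,0.08,0.23]],[[0.42,-0.63,0],[-0.047,0.1035,0.26]],[[0.44,-0.66,0],[-0.047,0.1035,0.272]]]' 1
python3 - <<'E'
from h import *
a=np.array([-.342*np.cos(np.radians(7)),.342*np.sin(np.radians(7)),.94])
togo(np.array([.5186,.3311,.1674])+.10*a,frame(-97,-a))
for n in("scene","top"):
    im,d=get_image(n); np.savez("pics/%s2.npz"%n,im=im,d=d,**camera_params(n)); cv2.imwrite("pics/%s2.png"%n,im[:,:,::-1])
E
```

```text
time_s: 12.15
position: [0.5221, 0.1199, 0.3198]
tool_rot: [[0.934, -0.123, 0.337], [-0.116, -0.992, -0.039], [0.339, -0.003, -0.941]]
ft_force: [-0.1, -0.1, -0.8]
grip_width: 0.0855
gripper_force: 0.0
shift [-0.1595 -0.4178  0.1053] turn [-0.0008  0.001  -0.0006] t 12.15 F [-0.1 -0.1 -0.8] w 0.0855 q [ 2.  9. 80. -3. 71. 99.]
```

```bash

python3 -m handwheel '[[[-0.02,-0.04,0],[0,0,0]],[[-0.05,-0.11,0],[0,0,0]],[[-0.08,-0.18,0.02],[0,0,0]],[[-0.11,-0.25,0.04],[0,0,0]],[[-0.14,-0.32,0.06],[0,0,0]],[[-0.16,-0.38,0.08],[0,0,0]],[[-0.16,-0.41,0.1],[0,0,0]],[[-0.16,-0.418,0.105],[0,0,0]],[[-0.16,-0.418,0.105],[0,0,0]]]'
python3 - <<'E'
from h import *
im,d=get_image("wrist"); W=world("wrist",d); cv2.imwrite("pics/w3.png",im[:,:,::-1]); h,s,v=np.moveaxis(cv2.cvtColor(im,cv2.COLOR_RGB2HSV).astype(int),-1,0)
m=(d>0)&(h>40)&(h<85)&(s>90)&(W[...,2]>.08)&(np.hypot(W[...,0]-.52,W[...,1]-.331)<.06); p=W[m]
c=p.mean(0);_,_,V=np.linalg.svd(p-c);a=V[0]*np.sign(V[0,2]);t=(p-c)@a; print(len(p),c,a,c+a*t.max(),c+a*t.min())
top=p[t>t.max()-.004]; print("end",len(top),top.mean(0))
m=(d>0)&(s<90)&(W[...,2]>.055)&(W[...,2]<.12)&(np.hypot(W[...,0]-.55,W[...,1]-.331)<.06);p=W[m];print("tube",len(p),p.min(0),p.max(0))
a=np.array([-.342*np.cos(np.radians(7)),.342*np.sin(np.radians(7)),.94])
togo(np.array([.5186,.3311,.1674]),frame(-97,-a))
E
```

```text
time_s: 13.15
position: [0.4934, 0.3312, 0.2437]
tool_rot: [[0.934, -0.122, 0.335], [-0.115, -0.993, -0.041], [0.338, -0.0, -0.941]]
ft_force: [1.0, 0.3, 1.2]
grip_width: 0.0854
gripper_force: 0.0
3672 [0.4941669  0.33827279 0.2655517 ] [-0.23958301  0.03061507  0.97039306] [0.47544311 0.34066541 0.34138943] [0.53956299 0.33247186 0.08168202]
end 174 [0.48052354 0.33823371 0.34040178]
tube 2367 [0.51379967 0.30367273 0.05503857] [0.58716949 0.361723   0.1169877 ]
shift [-0.0051 -0.0063  0.1993] turn [-0.0002  0.0011 -0.0003] t 13.2 F [-0.4 -0.1 -0.2] w 0.0855 q [ 27.  20.  78. -12.  66. 128.]
```

View pics/w3.png

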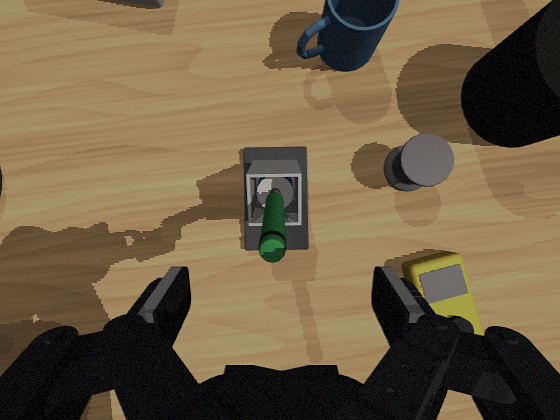

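The view shows the handle's end at (272,248) and the tube's mouth at (274,200), centred between the fingers.

```bash
python3 - <<'E'
from h import *
im,d=get_image("wrist"); W=world("wrist",d); h,s,v=np.moveaxis(cv2.cvtColor(im,cv2.COLOR_RGB2HSV).astype(int),-1,0)
m=(d>0)&(h>40)&(h<85)&(s>90)&(W[...,2]>.08)&(W[...,2]<.22); m[270:]=0;m[:180]=0;m[:,:240]=0;m[:,310:]=0; p=W[m]
c=p.mean(0);_,_,V=np.linalg.svd(p-c);a=V[0]*np.sign(V[0,2]);t=(p-c)@a; print(len(p),c,a,c+a*t.max())
n=np.array([-.339,.041,.94]); t=p@n; top=p[t>t.max()-.004]; print("end",len(top),top.mean(0),top.min(0),top.max(0))
print("mid y",p[t<t.max()-.03].mean(0))
E
```

```text
1363 [0.51556324 0.33576568 0.17518238] [-0.39632262  0.04921447  0.91679132] [0.50230611 0.33741192 0.20584936]
end 495 [0.50137587 0.33780178 0.2031835 ] [0.4929189  0.32956118 0.19828955] [0.50945721 0.34580361 0.20646696]
mid y [0.52920263 0.33402277 0.1441392 ]
```

```bash

python3 -m handwheel '[[[-0.011,-0.014,0],[0,0,0]],[[-0.011,-0.014,0.03],[0,0,0]],[[-0.011,-0.014,0.06],[0,0,0]],[[-0.011,-0.014,0.09],[0,0,0]],[[-0.011,-0.014,0.12],[0,0,0]],[[-0.011,-0.014,0.15],[0,0,0]],[[-0.011,-0.014,0.18],[0,0,0]],[[-0.011,-0.014,0.195],[0,0,0]],[[-0.011,-0.014,0.2],[0,0,0]],[[-0.011,-0.014,0.2],[0,0,0]]]'
python3 -m handwheel '[[[0,0,0],[0,0,0]],[[0,0,0],[0,0,0]],[[0,0,0],[0,0,0]],[[0,0,0],[0,0,0]],[[0,0,0],[0,0,0]],[[0,0,0],[0,0,0]],[[0,0,0],[0,0,0]],[[0,0,0],[0,0,0]],[[0,0,0],[0,0,0]],[[0,0,0],[0,0,0]]]' 0 60
```

```text
time_s: 14.25
position: [0.5225, 0.3356, 0.1491]
tool_rot: [[0.933, -0.122, 0.337], [-0.116, -0.992, -0.04], [0.34, -0.002, -0.941]]
ft_force: [-0.4, 0.8, 0.2]
grip_width: 0.0857
gripper_force: 0.0
time_s: 15.25
position: [0.5225, 0.3355, 0.149]
tool_rot: [[0.933, -0.122, 0.337], [-0.115, -0.993, -0.04], [0.34, -0.002, -0.941]]
ft_force: [-2.8, -1.5, 5.6]
grip_width: 0.0165
gripper_force: 58.5
```

```bash

python3 -m handwheel '[[[0,0,-0.01],[0,0,0]],[[0,0,-0.03],[0,0,0]],[[0,0,-0.06],[0,0,0]],[[0,0,-0.1],[0,0,0]],[[0,0,-0.14],[0,0,0]],[[0,0,-0.18],[0,0,0]],[[0,0,-0.22],[0,0,0]],[[0,0,-0.26],[0,0,0]],[[0,0,-0.29],[0,0,0]],[[0,0,-0.3],[0,0,0]]]'
python3 -c "
from h import *
togo([.641,.0125,.36],frame(-97))"
```

```text
time_s: 16.25
position: [0.4714, 0.342, 0.2919]
tool_rot: [[0.933, -0.121, 0.339], [-0.115, -0.993, -0.038], [0.341, -0.004, -0.94]]
ft_force: [-0.2, 0.1, -0.5]
grip_width: 0.0168
gripper_force: 58.6
shift [0.4261 0.6125 0.0471] turn [-1.200e-03 -1.108e-01 -1.000e-04] t 16.25 F [-0.2  0.1 -0.5] w 0.0168 q [ 29.  17.  74. -12.  73. 128.]
```

```bash

python3 -m handwheel '[[[0.01,0.02,0],[0,0,0]],[[0.04,0.06,0],[0,-0.01,0]],[[0.08,0.12,0],[0,-0.03,0]],[[0.13,0.19,0.01],[0,-0.05,0]],[[0.19,0.27,0.02],[0,-0.07,0]],[[0.25,0.35,0.03],[0,-0.09,0]],[[0.3,0.43,0.035],[0,-0.11,0]],[[0.35,0.5,0.04],[0,-0.11,0]],[[0.39,0.56,0.045],[0,-0.11,0]],[[0.415,0.595,0.047],[-0.001,-0.111,0]]]'
python3 -m handwheel '[[[0.01,0,0.005],[0,0,0]],[[0.01,0.01,0.01],[0,0,0]],[[0.01,0.01,0.01],[0,0,0]],[[0.01,0.01,0.01],[0,0,0]],[[0.01,0.01,0.01],[0,0,0]]]'
python3 - <<'E'
from h import *
togo([.641,.0125,.36],frame(-97))
for n in("scene","wrist","top"):
    im,d=get_image(n); np.savez("pics/%s3.npz"%n,im=im,d=d,**camera_params(n)); cv2.imwrite("pics/%s3.png"%n,im[:,:,::-1])
im,d=get_image("scene")
A=np.concatenate([np.load("pics/%s3.npz"%n)["im"] for n in("scene","wrist")],1); cv2.imwrite("pics/sw3.png",cv2.resize(A,(800,300),interpolation=cv2.INTER_AREA)[:,:,::-1])
for n in("scene","wrist","top"):
    f=np.load("pics/%s3.npz"%n); im,d=f["im"],f["d"]; W=world(n,d,f); h,s,v=np.moveaxis(cv2.cvtColor(im,cv2.COLOR_RGB2HSV).astype(int),-1,0)
    r=np.hypot(W[...,0]-.641,W[...,1]-.0125)
    for nm,m in(("pot",(abs(W[...,2]-.121)<.006)&(v<80)&(r<.08)),("liner",(abs(W[...,2]-.125)<.006)&(v>110)&(s<70)&(r<.045)),("head",(W[...,2]>.215)&(W[...,2]<.245)&(r<.04)),("neck",(W[...,2]>.262)&(W[...,2]<.276)&(r<.03)),("handle",(h>40)&(h<85)&(s>90)&(W[...,2]>.285)&(W[...,2]<.34)&(r<.03))):
        p=W[m&(d>0)]
        if len(p)>20: print(n,nm,len(p),cv2.minEnclosingCircle(p[:,:2].astype(np.float32)),p.min(0).round(4),p.max(0).round(4))
E
```

```text
time_s: 17.25
position: [0.6381, 0.0174, 0.3362]
tool_rot: [[0.992, -0.126, -0.005], [-0.126, -0.992, -0.001], [-0.004, 0.001, -1.0]]
ft_force: [0.4, 0.9, -0.2]
grip_width: 0.0166
gripper_force: 58.6
time_s: 17.75
position: [0.6412, 0.0166, 0.3329]
tool_rot: [[0.993, -0.122, -0.002], [-0.122, -0.993, -0.001], [-0.002, 0.001, -1.0]]
ft_force: [-0.6, 0.6, -1.1]
grip_width: 0.0169
gripper_force: 58.6
shift [ 0.0006  0.0081 -0.0168] turn [0.0004 0.0007 0.0001] t 17.75 F [-0.6  0.6 -1.1] w 0.0169 q [ -9.  30.  45.  -0. 105.  88.]
scene pot 1266 ((0.6458287239074707, 0.011549110524356365), 0.06600771844387054) [ 0.5804 -0.0522  0.115 ] [0.7117 0.0748 0.1215]
scene liner 88 ((0.6407574415206909, 0.012093756347894669), 0.029312025755643845) [ 0.6117 -0.0152  0.1191] [0.6693 0.0393 0.1239]
scene head 340 ((0.6407671570777893, 0.016061948612332344), 0.022534683346748352) [ 0.619  -0.005   0.2153] [0.6629 0.0343 0.245 ]
scene neck 37 ((0.6426353454589844, 0.014504245482385159), 0.008820740506052971) [0.6378 0.007  0.2622] [0.6512 0.0226 0.2759]
scene handle 194 ((0.6441366672515869, 0.014293424
[... 282 characters left out ...]
013533592) [ 0.6224 -0.0138  0.1202] [0.6681 0.0406 0.1282]
wrist head 487 ((0.6392701268196106, 0.01806720346212387), 0.020748892799019814) [ 0.6206 -0.0023  0.2151] [0.6599 0.0385 0.245 ]
wrist neck 46 ((0.6413131952285767, 0.018533075228333473), 0.008717507123947144) [0.6399 0.01   0.2624] [0.6479 0.027  0.2759]
wrist handle 1175 ((0.6444883346557617, 0.021481778472661972), 0.01340794563293457) [0.6386 0.0093 0.2853] [0.6543 0.0335 0.34  ]
top pot 744 ((0.6250318288803101, 0.02139701321721077), 0.06091155856847763) [ 0.5829 -0.0382  0.1151] [0.6553 0.0765 0.1268]
top head 25 ((0.6283037662506104, 0.016664166003465652), 0.017492039129137993) [ 0.6185 -0.0007  0.2184] [0.6289 0.034  0.2448]
```

View pics/sw3.png

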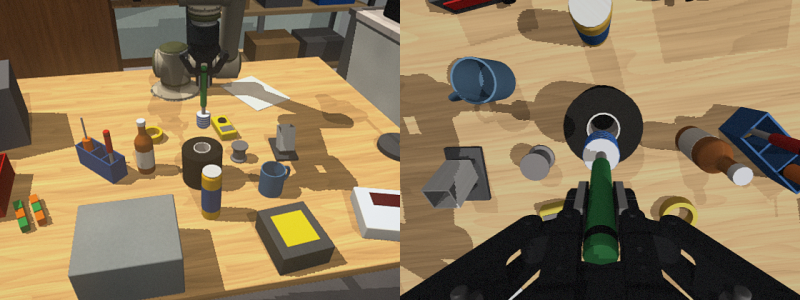

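Left (scene): brush hangs upright over the pot, probe stands in the caddy's far cell. Right (wrist): head at about (600,150), just short of the bore at (603,127).

```bash

python3 -m handwheel '[[[0.005,0.006,0.02],[0,0,0]],[[0.005,0.006,0.06],[0,0,0]],[[0.005,0.006,0.1],[0,0,0]],[[0.005,0.006,0.13],[0,0,0]],[[0.005,0.006,0.14],[0,0,0]],[[0.005,0.006,0.15],[0,0,0]],[[0.005,0.006,0.16],[0,0,0]],[[0.005,0.006,0.17],[0,0,0]],[[0.005,0.006,0.18],[0,0,0]],[[0.005,0.006,0.18],[0,0,0]]]'
python3 - <<'E'
from h import *
o=observe();print(o["ft_force"],o["wrist_torque"],o["position"])
f={}
for n in("scene","wrist"):
    im,d=get_image(n); W=world(n,d); f[n]=im; h,s,v=np.moveaxis(cv2.cvtColor(im,cv2.COLOR_RGB2HSV).astype(int),-1,0)
    r=np.hypot(W[...,0]-.641,W[...,1]-.0125)
    for nm,m in(("pot",(abs(W[...,2]-.119)<.005)&(v<80)&(r<.08)),("head",(W[...,2]>.132)&(W[...,2]<.156)&(r<.03))):
        p=W[m&(d>0)]
        if len(p)>20: print(n,nm,len(p),cv2.minEnclosingCircle(p[:,:2].astype(np.float32)),p.min(0).round(4),p.max(0).round(4))
A=np.concatenate([cv2.resize(f["scene"][150:270,210:370],(400,300)),cv2.resize(f["wrist"][100:340,120:440],(400,300))],1); cv2.imwrite("pics/sw4.png",A[:,:,::-1])
E
```

```text
time_s: 18.95
position: [0.6432, 0.0124, 0.2419]
tool_rot: [[0.992, -0.123, -0.004], [-0.123, -0.992, -0.001], [-0.004, 0.001, -1.0]]
ft_force: [-0.1, 0.1, -0.9]
grip_width: 0.0165
gripper_force: 58.6
[-0.10435169  0.13601921 -0.91130065] [0.0411433  0.01847986 0.03902198] [0.6432023  0.01241472 0.24190137]
scene pot 1161 ((0.6446664333343506, 0.010853387415409088), 0.06571658700704575) [ 0.5841 -0.0521  0.114 ] [0.7096 0.0748 0.1215]
scene head 258 ((0.6437267065048218, 0.011402235366404057), 0.021394504234194756) [ 0.6243 -0.0095  0.132 ] [0.665  0.0312 0.1559]
wrist pot 11622 ((0.6421989798545837, 0.013634996488690376), 0.06469208002090454) [ 0.5827 -0.0506  0.1141] [0.7065 0.0779 0.124 ]
wrist head 1017 ((0.6412205696105957, 0.013851447962224483), 0.02101404219865799) [ 0.6223 -0.0063  0.132 ] [0.6621 0.0345 0.156 ]
```

View pics/sw4.png

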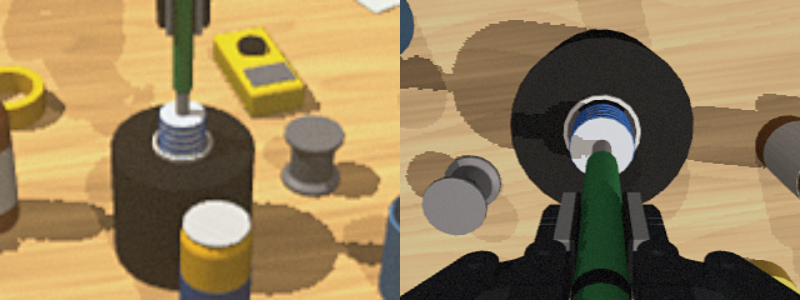

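The head is centred in the bore mouth in both views (scene crop 183,140; wrist crop 601,130).

```bash

python3 -m handwheel '[[[0,0,0.02],[0,0,0]],[[0,0,0.05],[0,0,0]],[[0,0,0.08],[0,0,0]],[[0,0,0.11],[0,0,0]],[[0,0,0.13],[0,0,0]],[[0,0,0.145],[0,0,0]],[[0,0,0.155],[0,0,0]],[[0,0,0.16],[0,0,0]],[[0,0,0.165],[0,0,0]],[[0,0,0.165],[0,0,0]]]'
python3 -m handwheel '[[[0,0,0.002],[0,0,0]],[[0,0,0.004],[0,0,0]],[[0,0,0.006],[0,0,0]],[[0,0,0.008],[0,0,0]],[[0,0,0.01],[0,0,0]]]'
```

```text
time_s: 20.05
position: [0.6432, 0.0123, 0.1602]
tool_rot: [[0.992, -0.123, -0.002], [-0.123, -0.992, -0.001], [-0.002, 0.001, -1.0]]
ft_force: [0.3, 0.1, -0.2]
grip_width: 0.0164
gripper_force: 58.6
time_s: 20.55
position: [0.6432, 0.0123, 0.1551]
tool_rot: [[0.992, -0.123, -0.003], [-0.123, -0.992, -0.001], [-0.002, 0.001, -1.0]]
ft_force: [0.1, -0.1, -1.2]
grip_width: 0.0165
gripper_force: 58.6
```

```bash

python3 -m handwheel '[[[0,0,0.001],[0,0,0]],[[0,0,0.002],[0,0,0]],[[0,0,0.003],[0,0,0]],[[0,0,0.004],[0,0,0]]]'
python3 -m handwheel '[[[0,0,0.001],[0,0,0]],[[0,0,0.002],[0,0,0]],[[0,0,0.002],[0,0,0]]]'
```

```text
time_s: 20.95
position: [0.6432, 0.0123, 0.1531]
tool_rot: [[0.992, -0.123, -0.003], [-0.123, -0.992, -0.001], [-0.003, 0.001, -1.0]]
ft_force: [-0.1, -0.5, -1.0]
grip_width: 0.0162
gripper_force: 58.6
time_s: 21.25
position: [0.6432, 0.0123, 0.1521]
tool_rot: [[0.992, -0.123, -0.003], [-0.123, -0.992, -0.001], [-0.002, 0.001, -1.0]]
ft_force: [-0.4, -0.1, -1.4]
grip_width: 0.0167
gripper_force: 58.6
```

```bash

python3 -m handwheel '[[[0,0,0.001],[0,0,0]],[[0,0,0.002],[0,0,0]],[[0,0,0.003],[0,0,0]],[[0,0,0.003],[0,0,0]]]'
python3 -m handwheel '[[[0,0,0.001],[0,0,0]],[[0,0,0.002],[0,0,0]],[[0,0,0.002],[0,0,0]]]'
```

```text
time_s: 21.65
position: [0.6436, 0.0122, 0.1521]
tool_rot: [[0.992, -0.123, -0.0], [-0.123, -0.992, -0.001], [-0.0, 0.001, -1.0]]
ft_force: [-1.1, -1.3, 8.3]
grip_width: 0.0164
gripper_force: 59.4
time_s: 21.95
position: [0.6439, 0.0122, 0.152]
tool_rot: [[0.992, -0.123, 0.001], [-0.123, -0.992, -0.002], [0.001, 0.001, -1.0]]
ft_force: [-1.6, -0.3, 12.8]
grip_width: 0.0165
gripper_force: 60.0
```

```bash

python3 -m handwheel '[[[0,0,-0.02],[0,0,0]],[[0,0,-0.05],[0,0,0]],[[0,0,-0.09],[0,0,0]],[[0,0,-0.13],[0,0,0]],[[0,0,-0.17],[0,0,0]],[[0,0,-0.195],[0,0,0]],[[0,0,-0.205],[0,0,0]],[[0,0,-0.205],[0,0,0]],[[0,0,-0.205],[0,0,0]]]'
python3 -m handwheel '[[[0,0,0.02],[0,0,0]],[[0,0,0.05],[0,0,0]],[[0,0,0.09],[0,0,0]],[[0,0,0.13],[0,0,0]],[[0,0,0.16],[0,0,0]],[[0,0,0.18],[0,0,0]],[[0,0,0.193],[0,0,0]],[[0,0,0.198],[0,0,0]],[[0,0,0.202],[0,0,0]],[[0,0,0.205],[0,0,0]]]'
python3 -m handwheel '[[[0,0,0],[0,0,0]],[[0,0,0],[0,0,0]]]'
```

```text
time_s: 22.85
position: [0.6432, 0.0125, 0.2512]
tool_rot: [[0.992, -0.123, -0.004], [-0.123, -0.992, -0.001], [-0.004, 0.001, -1.0]]
ft_force: [0.2, -0.5, -1.1]
grip_width: 0.0165
gripper_force: 58.9
time_s: 23.85
position: [0.644, 0.0122, 0.152]
tool_rot: [[0.992, -0.123, 0.001], [-0.123, -0.992, -0.002], [0.001, 0.001, -1.0]]
ft_force: [-2.8, 0.8, 16.5]
grip_width: 0.0164
gripper_force: 60.0
time_s: 24.05
position: [0.6438, 0.0122, 0.152]
tool_rot: [[0.992, -0.123, 0.001], [-0.123, -0.992, -0.002], [0.001, 0.001, -1.0]]
ft_force: [-2.5, -0.6, 9.1]
grip_width: 0.0164
gripper_force: 59.9
```

```bash

python3 -m handwheel '[[[0,0,-0.02],[0,0,0]],[[0,0,-0.05],[0,0,0]],[[0,0,-0.09],[0,0,0]],[[0,0,-0.13],[0,0,0]],[[0,0,-0.17],[0,0,0]],[[0,0,-0.2],[0,0,0]],[[0,0,-0.21],[0,0,0]],[[0,0,-0.21],[0,0,0]],[[0,0,-0.21],[0,0,0]]]'
python3 -m handwheel '[[[0,0,0.02],[0,0,0]],[[0,0,0.05],[0,0,0]],[[0,0,0.09],[0,0,0]],[[0,0,0.13],[0,0,0]],[[0,0,0.16],[0,0,0]],[[0,0,0.185],[0,0,0]],[[0,0,0.198],[0,0,0]],[[0,0,0.203],[0,0,0]],[[0,0,0.207],[0,0,0]],[[0,0,0.21],[0,0,0]]]'
python3 -m handwheel '[[[0,0,0],[0,0,0]],[[0,0,0],[0,0,0]]]'
python3 -m handwheel '[[[0,0,-0.02],[0,0,0]],[[0,0,-0.05],[0,0,0]],[[0,0,-0.09],[0,0,0]],[[0,0,-0.13],[0,0,0]],[[0,0,-0.17],[0,0,0]],[[0,0,-0.22],[0,0,0]],[[0,0,-0.28],[0,0,0]],[[0,0,-0.34],[0,0,0]],[[0,0,-0.4],[0,0,0]],[[0,0,-0.43],[0,0,0]]]'
python3 - <<'E'
from h import *
togo([.5422,-.3127,.38],frame(-47.5))
E
```

```text
time_s: 24.95
position: [0.6432, 0.0125, 0.2539]
tool_rot: [[0.992, -0.123, -0.004], [-0.123, -0.992, -0.001], [-0.004, 0.001, -1.0]]
ft_force: [-0.2, -0.1, -1.8]
grip_width: 0.0162
gripper_force: 58.9
time_s: 25.95
position: [0.6439, 0.0122, 0.152]
tool_rot: [[0.992, -0.123, 0.001], [-0.123, -0.992, -0.002], [0.001, 0.001, -1.0]]
ft_force: [-2.5, 0.4, 15.7]
grip_width: 0.0166
gripper_force: 59.9
time_s: 26.15
position: [0.6437, 0.0122, 0.152]
tool_rot: [[0.992, -0.123, 0.001], [-0.123, -0.992, -0.002], [0.001, 0.001, -1.0]]
ft_force: [-2.7, 0.1, 9.6]
grip_width: 0.0164
gripper_force: 59.8
time_s: 27.15
position: [0.6437, 0.0126, 0.3686]
tool_rot: [[0.992, -0.123, 0.003], [-0.123, -0.992, -0.002], [0.003, 0.001, -1.0]]
ft_force: [0.3, -0.1, -1.0]
grip_width: 0.0168
gripper_force: 58.8
shift [-0.1218  0.6705  0.0151] turn [ 0.0008 -0.0007 -0.2752] t 27.15 F [ 0.3 -0.1 -1. ] w 0.0168 q [ -9.  30.  39.  -0. 111.  88.]
```

```bash

python3 -m handwheel '[[[-0.004,0.02,0],[0,0,-0.01]],[[-0.01,0.06,0],[0,0,-0.03]],[[-0.02,0.13,0],[0,0,-0.06]],[[-0.035,0.2,0],[0,0,-0.09]],[[-0.05,0.28,0],[0,0,-0.12]],[[-0.065,0.36,0],[0,0,-0.15]],[[-0.08,0.44,0],[0,0,-0.18]],[[-0.09,0.51,0],[0,0,-0.21]],[[-0.1,0.57,0],[0,0,-0.24]],[[-0.11,0.62,0],[0,0,-0.265]]]'
python3 -m handwheel '[[[-0.032,0.028,0],[0,0,-0.01]],[[-0.042,0.036,0],[0,0,-0.01]],[[-0.042,0.036,0],[0,0,-0.01]],[[-0.042,0.036,0],[0,0,-0.01]]]'
python3 - <<'E'
from h import *
togo([.5437,-.3113,.30],frame(-47.5))
E
```

```text
time_s: 28.15
position: [0.5504, -0.2901, 0.3659]
tool_rot: [[0.757, 0.654, -0.002], [0.654, -0.757, -0.002], [-0.003, 0.0, -1.0]]
ft_force: [-0.3, -0.2, -0.4]
grip_width: 0.0169
gripper_force: 58.7
time_s: 28.55
position: [0.5472, -0.3148, 0.3656]
tool_rot: [[0.738, 0.675, -0.002], [0.675, -0.738, -0.001], [-0.002, -0.001, -1.0]]
ft_force: [0.1, 0.4, -1.6]
grip_width: 0.0167
gripper_force: 58.6
shift [-0.     -0.0097  0.1686] turn [-0.0002  0.0007 -0.0002] t 28.55 F [ 0.1  0.4 -1.6] w 0.0167 q [-41.  28.  42.  -0. 110.   7.]
```

```bash

python3 -m handwheel '[[[0,-0.01,0.02],[0,0,0]],[[0,-0.01,0.06],[0,0,0]],[[0,-0.01,0.1],[0,0,0]],[[0,-0.01,0.14],[0,0,0]],[[0,-0.01,0.18],[0,0,0]],[[0,-0.01,0.21],[0,0,0]],[[0,-0.01,0.23],[0,0,0]],[[0,-0.01,0.24],[0,0,0]],[[0,-0.01,0.24],[0,0,0]],[[0,-0.01,0.24],[0,0,0]]]'
python3 - <<'E'
from h import *
togo([.5437,-.3113,.157],frame(-47.5))
f={}
a=np.radians(42.5);u=np.array([np.cos(a),np.sin(a)]);n=np.array([-u[1],u[0]])
for nm in("scene","wrist"):
    im,d=get_image(nm); W=world(nm,d); f[nm]=im; h,s,v=np.moveaxis(cv2.cvtColor(im,cv2.COLOR_RGB2HSV).astype(int),-1,0)
    q=W[...,:2]-[.5422,-.3127]; r=np.hypot(q[...,0],q[...,1])
    p=q[(d>0)&(W[...,2]>.115)&(W[...,2]<.155)&(r<.035)]
    print(nm,len(p),"along",np.percentile(p@u,[0,100]),"across",np.percentile(p@n,[0,100]))
A=np.concatenate([cv2.resize(f["scene"][130:270,80:267],(400,300)),cv2.resize(f["wrist"][100:340,120:440],(400,300))],1); cv2.imwrite("pics/sw5.png",A[:,:,::-1])
E
```

```text
time_s: 29.55
position: [0.5435, -0.3121, 0.246]
tool_rot: [[0.738, 0.675, -0.002], [0.675, -0.738, -0.002], [-0.002, 0.0, -1.0]]
ft_force: [-0.0, -0.2, -1.3]
grip_width: 0.0167
gripper_force: 58.7
shift [ 0.0019 -0.001   0.2154] turn [ 0.0001  0.0008 -0.0002] t 29.55 F [-0.  -0.2 -1.3] w 0.0167 q [-41.  29.  59.  -0.  91.   7.]
scene 285 along [-0.02268598  0.02359084] across [-0.02463998  0.01792096]
wrist 392 along [0.005462   0.02068204] across [-0.01973096  0.01924828]
```

View pics/sw5.png

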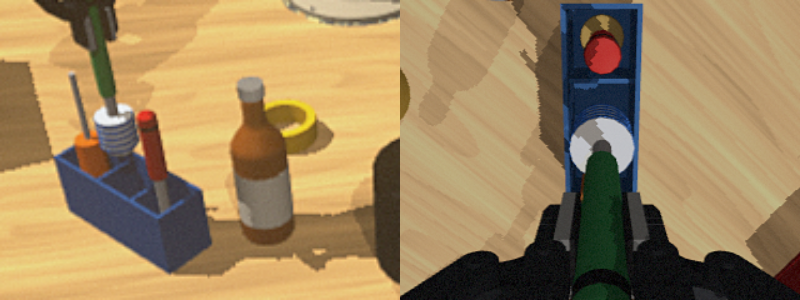

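The brush head hangs over the middle cell (scene crop 115,130; wrist crop 600,140), with the probe beside it.

```bash

python3 -m handwheel '[[[0,0,0.02],[0,0,0]],[[0,0,0.05],[0,0,0]],[[0,0,0.08],[0,0,0]],[[0,0,0.11],[0,0,0]],[[0,0,0.14],[0,0,0]],[[0,0,0.165],[0,0,0]],[[0,0,0.185],[0,0,0]],[[0,0,0.195],[0,0,0]],[[0,0,0.2],[0,0,0]],[[0,0,0.2],[0,0,0]]]'
python3 -m handwheel '[[[0,0,0.002],[0,0,0]],[[0,0,0.004],[0,0,0]],[[0,0,0.006],[0,0,0]],[[0,0,0.008],[0,0,0]],[[0,0,0.01],[0,0,0]],[[0,0,0.011],[0,0,0]],[[0,0,0.012],[0,0,0]],[[0,0,0.012],[0,0,0]]]'
```

```text
time_s: 30.65
position: [0.543, -0.3123, 0.1452]
tool_rot: [[0.738, 0.675, -0.002], [0.675, -0.738, -0.001], [-0.003, -0.001, -1.0]]
ft_force: [-0.1, 0.8, -0.1]
grip_width: 0.0165
gripper_force: 58.7
time_s: 31.45
position: [0.5429, -0.3122, 0.1391]
tool_rot: [[0.738, 0.675, -0.003], [0.675, -0.738, -0.001], [-0.003, -0.001, -1.0]]
ft_force: [-0.9, 0.5, -1.0]
grip_width: 0.0167
gripper_force: 58.7
```

```bash

python3 -m handwheel '[[[0,0,0.001],[0,0,0]],[[0,0,0.002],[0,0,0]],[[0,0,0.003],[0,0,0]],[[0,0,0.004],[0,0,0]],[[0,0,0.005],[0,0,0]],[[0,0,0.005],[0,0,0]]]'
python3 -m handwheel '[[[0,0,0.001],[0,0,0]],[[0,0,0.002],[0,0,0]],[[0,0,0.002],[0,0,0]]]'
```

```text
time_s: 32.05
position: [0.5429, -0.3122, 0.1366]
tool_rot: [[0.738, 0.675, -0.003], [0.675, -0.738, -0.001], [-0.003, -0.001, -1.0]]
ft_force: [-0.2, 0.2, -2.0]
grip_width: 0.0165
gripper_force: 58.7
time_s: 32.35
position: [0.543, -0.3123, 0.1361]
tool_rot: [[0.738, 0.675, -0.002], [0.675, -0.738, -0.001], [-0.003, -0.0, -1.0]]
ft_force: [-0.9, 0.3, 2.5]
grip_width: 0.0168
gripper_force: 59.0
```

Contact (2.5 N). Release gently and back off.

```bash

python3 -m handwheel '[[[0,0,0],[0,0,0]],[[0,0,0],[0,0,0]],[[0,0,0],[0,0,0]],[[0,0,0],[0,0,0]],[[0,0,0],[0,0,0]],[[0,0,0],[0,0,0]]]' 0.6
python3 -m handwheel '[[[0,0,-0.02],[0,0,0]],[[0,0,-0.06],[0,0,0]],[[0,0,-0.12],[0,0,0]],[[0,0,-0.19],[0,0,0]],[[0,0,-0.27],[0,0,0]],[[0,0,-0.34],[0,0,0]],[[0,0,-0.37],[0,0,0]],[[0,0,-0.38],[0,0,0]]]'
python3 -m handwheel '[[[-0.05,0,0],[0,0,0]],[[-0.13,0,0],[0,0,0]],[[-0.21,0,0],[0,0,0]],[[-0.28,0,0],[0,0,0]],[[-0.3,0,0],[0,0,0]],[[-0.3,0,0],[0,0,0]],[[-0.3,0,0],[0,0,0]],[[-0.3,0,0],[0,0,0]]]'
python3 - <<'E'
from h import *
im,d=get_image("scene");cv2.imwrite("pics/end.png",im[:,:,::-1])
E
```

```text
time_s: 32.95
position: [0.5429, -0.3122, 0.1357]
tool_rot: [[0.738, 0.675, -0.003], [0.675, -0.738, -0.001], [-0.003, -0.001, -1.0]]
ft_force: [0.2, 0.6, -0.4]
grip_width: 0.0514
gripper_force: 0.0
time_s: 33.75
position: [0.5436, -0.3122, 0.3285]
tool_rot: [[0.738, 0.675, 0.001], [0.675, -0.738, -0.004], [-0.002, 0.003, -1.0]]
ft_force: [0.2, 0.7, -0.0]
grip_width: 0.0515
gripper_force: 0.0
time_s: 34.55
position: [0.4337, -0.4123, 0.3259]
tool_rot: [[0.737, 0.676, -0.003], [0.676, -0.737, -0.0], [-0.002, -0.001, -1.0]]
ft_force: [-0.5, 0.3, -0.2]
grip_width: 0.0514
gripper_force: 0.0
```

View pics/end.png

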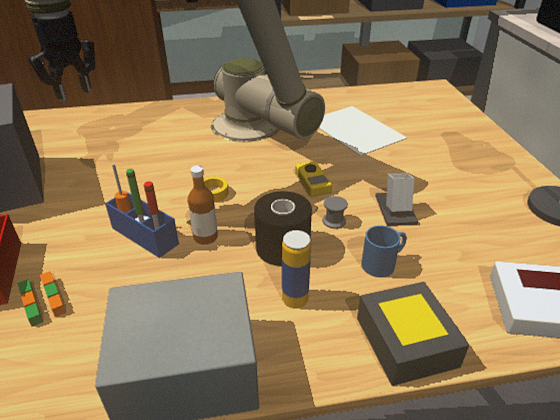

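The final view shows the brush (135,190) and probe (152,200) standing in the caddy and everything else in place; a quick upright check, then hand in.

```bash
python3 - <<'E'
from h import *
for n in("scene","top"):
    im,d=get_image(n); W=world(n,d); h,s,v=np.moveaxis(cv2.cvtColor(im,cv2.COLOR_RGB2HSV).astype(int),-1,0)
    for nm,c,(x,y) in(("brush",(h>40)&(h<85)&(s>90),(.542,-.312)),("probe",((h<8)|(h>172))&(s>140),(.586,-.273))):
        p=W[c&(d>0)&(W[...,2]>.07)&(W[...,2]<.21)&(np.hypot(W[...,0]-x,W[...,1]-y)<.04)]
        for lo,hi in((.1,.13),(.13,.16),(.16,.182),(.182,.2)):
            q=p[(p[:,2]>lo)&(p[:,2]<hi)]
            if len(q)>5: print(n,nm,lo,len(q),q.mean(0).round(4),q[:,:2].min(0).round(4),q[:,:2].max(0).round(4))
        if len(p): print("zmax",p[:,2].max())
E
```

```text
scene brush 0.1 52 [ 0.5509 -0.3157  0.1159] [ 0.5448 -0.3222] [ 0.5552 -0.3067]
scene brush 0.13 36 [ 0.5506 -0.3153  0.144 ] [ 0.5453 -0.321 ] [ 0.5554 -0.3069]
scene brush 0.16 16 [ 0.5503 -0.3177  0.1687] [ 0.5475 -0.3214] [ 0.5525 -0.3102]
scene brush 0.182 30 [ 0.5459 -0.3149  0.1904] [ 0.5384 -0.3216] [ 0.5541 -0.3068]
zmax 0.19316082855798627
scene probe 0.1 55 [ 0.595  -0.2745  0.1172] [ 0.5887 -0.2834] [ 0.5998 -0.2659]
scene probe 0.13 70 [ 0.5953 -0.2746  0.1454] [ 0.5884 -0.2827] [ 0.5994 -0.2657]
scene probe 0.16 48 [ 0.5911 -0.2756  0.1768] [ 0.5812 -0.2832] [ 0.5989 -0.2661]
zmax 0.1824165264468396
top brush 0.13 6 [ 0.5443 -0.3086  0.1468] [ 0.5344 -0.3109] [ 0.5493 -0.3051]
top brush 0.182 47 [ 0.5416 -0.3132  0.1932] [ 0.5342 -0.3215] [ 0.5487 -0.3053]
zmax 0.19939844162589204
top probe 0.13 8 [ 0.5844 -0.2665  0.1435] [ 0.5783 -0.2713] [ 0.5949 -0.2647]
top probe 0.16 17 [ 0.5845 -0.2708  0.1791] [ 0.5767 -0.281 ] [ 0.5936 -0.264 ]
top probe 0.182 42 [ 0.5857 -0.274   0.1844] [ 0.5767 -0.2824] [ 0.5936 -0.265 ]
zmax 0.18818171928298857
```

Both are upright.

```bash
python3 -c "
from rig import close_job
print(close_job())"
```

```text
the job is handed in; nothing more can be done
None
```

The job is handed in at about 35 s: the probe stands upright in the caddy's end cell, the pot's bore was scrubbed to the floor three times, the brush stands handle up in the middle cell, and the last picture shows nothing else visibly disturbed.

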